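Gauge a porous stone in a tapered slot and mark the reading

TASK

Put the loose porous stone disc flat on the bed of the taper gauge, in the wide mouth of the slot, and slide it along the slot with a gentle but firm push until it wedges tight between the straight fence and the slanting jaw. Then slide the gauge's cursor up until it just touches the wedged stone, without pushing the stone loose, so that it marks the reading, and leave both there. Do not force the brittle stone, and leave the other things on the bench where they are.

Things in the scene. Friction and masses are not known exactly. Their poses are not given: they have to be found in the camera images.
- stone: the stone to gauge: a pale grey porous disc, 61.8 mm in diameter, 10 mm thick, 50 g, brittle, lying flat on the bench between the robot and the gauge. Origin: centre of its underside; z up along the disc's axis.
- gauge: the taper gauge, fixed to the bench: an aluminium bed 190 x 122 x 8 mm (x -90 to +100, y -70 to +52 mm), its top 8 mm above the bench. Origin: on the bench, under the line that the stone's centre follows; x runs along the slot from the wide mouth (x = -90 mm, towards the robot) to the narrow end, z up. The slot lies between a straight fence (+y side) and a slanting jaw (-y side).
- slot_mouth (a point): point on the bed's top in the mouth of the slot, where the stone's centre can be set down (gauge x = -65, y = 0 mm). The steel jaw, 14 mm thick and 12 mm above the bed, runs from x = -75 to +29 mm; two brass screws stand to 30 mm above the bench on it. Gap between fence and jaw: about 72 mm at x = -75 mm, narrowing 1 mm every 6 mm of x, give or take the jaw's setting (3.5 mm).
- slot_middle (a point): point on the bed's top, gauge x = -14, y = 0 mm: about where the stone's centre stops. The jaw's setting is unknown, so it may stop up to 23 mm before or after: only feel tells. A push of 8 to 12 N from behind wedges it tight, and friction then keeps it there; half of the push remains as side load on the fence (over 15 N breaks it). There is little room for a finger ahead of it.
- fence: the gauge's straight steel fence, 165 x 14 mm, 12 mm above the bed (top 20 mm above the bench). Its inner face, towards the slot, lies at y = +30.9 mm in the gauge's frame and runs along the gauge's x from -88 to +77 mm. Origin: the gauge's origin raised by 8 mm, same axes.
- cursor (a joint): travel of the cursor, a brass shuttle 34 x 16 x 12 mm with an upright black grip plate, sliding in the slot from the narrow end, m. 0 = parked farthest from the mouth, grows towards the mouth (the gauge's -x), up to 0.085. It slides with about 1.2 N of friction and stays where it is left; more than about 3 N on the stone can push it loose.
- cursor_face (a point): middle of the cursor's flat front face, which meets the stone's leading edge, 13 mm above the bench, on the gauge's x axis (gauge x = +60 mm minus the joint value).
- cursor_grip (a point): point in the cursor's upright grip plate at which to pinch it across its 12 mm thickness (the gauge's y); 53 mm above the bench, 20 mm behind the cursor's face. The plate is 22 mm long (gauge x), from 20 to 68 mm above the bench.
- tape: bystander: roll of black tape, 59 mm across, 19 mm high, beyond the gauge. Origin: centre of its underside.
- small_weight: bystander: brass weight with a neck, 28 mm in diameter, 34 mm high, to the left of the gauge. Origin: centre of its underside.
- fitting: bystander: brass hose fitting, 47 mm long, 22 mm wide, lying to the left beyond the gauge. Origin: centre of its underside.

How it is judged:
By the outcome, as a careful person would: the job done as asked, in the order asked, and still so for the second after the job is handed in, with the robot touching nothing.
It also fails if it takes over 72 s, if anything falls off the work surface, if the arm or the gripper's body presses on something with over 40 N, if the wrist force passes 120 N, or if a joint passes its speed limit or range.

ROBOT

A 6-joint arm with a two-finger parallel gripper is mounted at the origin on a cart in front of the work surface, level with it; the furniture and walls round the work are solid. World frame = base frame: x ahead of the robot, y to its left, z up, the work surface at z = 0. Lengths are in m, angles in rad, forces in N, time in s.
With the tool pointing down it reaches from about 0.375 to 0.975 m from the base axis. Payload 3.8 kg.
Tool frame: the origin (TCP) lies at the very end of the fingers, on their centre line; the grasp point (between the pads) lies 19 mm behind it; z points along the fingers, y is the direction in which the jaws open and shut (so a half turn about z gives the same grasp; the last joint's range is limited). The gripper opens to 85 mm and grips with 20 to 120 N. Pads are 22 mm wide; open, the fingers measure 114 mm over their backs; the gripper's body (76 mm by 85 mm) begins 54 mm behind the grasp point. The pads swing forward as they close: fully open they stand 13 mm farther back than shut.
Start: joints at [1.136, 0.264, 1.604, -0, 1.274, -0.037], TCP at [0.261, 0.622, 0.231] pointing down, gripper open.
Joint ranges: [-2.63, 2.63], [-0.94, 2.18], [0.31, 2.57], [-1.31, 4.45], [0, 2.66], [-2.55, 2.55]. Speed limits (rad/s): [2.57, 2.57, 3.14, 3.14, 3.14, 3.14].

INTERFACE

Orientations are given as a rotation vector (axis times angle).
In Python, from workcell import status, read_camera, camera_info, order gives the robot as it stands.
- The arm moves only by the tool move_arm, never from a script. Its argument "deltas" is a list of rows, each a list of 3 entries, a list of its own where there are three numbers: the turn, a rotation vector about the world's x, y, z as a fraction of full scale, then the shift along the world's x, y, z as a fraction of full scale, then the closure, from -1 (fully open) to 1 (shut), so that 0 is half open. A call has 1 to 20 rows; each row is the pose to reach, as a shift and turn from the pose commanded when the call began; what a row does not reach only later rows make up. Full scale, the value 1, is 0.1 m for a shift and pi/2 rad for a turn. A row lasts 1/8 s, in which the tool goes at most 62.5 mm and 10.7 degrees, less where a joint would pass 70% of its speed; a pose out of reach is approached as far as the arm can. A call with a number of a shift or a turn outside -1 to 1 is refused whole. A call with a gripper value outside its range is refused whole. The fingers move at their own pace and stop on an object; "grip_force" is the grip in N (left out, the last holds). Time passes only in rows, so rows that repeat a pose let the fingers close. It gives the time, the measured TCP pose, the force and the opening at its end, in the units of the state.
- status.read_state(): the state, without advancing time (a new reading comes with each control period).
- read_camera(name): name is "side" or "top"; returns (picture, depth): 420x560x3 uint8, red, green, blue; 420x560 float32, m along the optical axis (not along the pixel's ray), 0 where there is no reading.
- camera_info(name): a dict with "K" (3x3 intrinsics, pixels), "D" ([k1, k2, p1, p2, k3] as OpenCV has them; the pictures are not rectified), "R" (3x3) and "t" (3): a world point X has camera coordinates R X + t. Camera axes: x right, y down, z forward; pixel columns grow to the right and rows downward; lengths in m; the calibration is good to about 2 mm. A picture is of the moment at which its call begins. camera_info takes no time and is no camera call.
- order.finish_job(): hands the job in, once; it reports no verdict.
The state is a dict: "time": time; "q": joint angles; "joint_vel": joint speeds; "joint_torque": joint torques, N m; "tool_pos": TCP position; "tcp_rot": TCP orientation; "wrist_force": force on the tool from outside, world axes, zero at the start; "torque": the same for the moment, N m; "width": opening from 0.0 (shut) to 1.0 (fully open).
Only numpy, scipy, OpenCV 4.12 (cv2) and the standard library are available. Lean on these libraries where they do the work, as an engineer would, in place of code of your own. Each camera call takes 0.05 s, during which the arm holds its last target. There are 200 camera calls.

## Working session

There is one attempt and no reset: what is moved stays moved. The work goes in short steps, Python scripts to look and compute and a tool call to move; the robot and the scene stay as the last step left them, time stands still between calls to the robot, and variables do not carry over. Pictures are saved under pics/ and viewed, about 8 in all and at most 12, crops included, and the job is handed in when it is done.

Besides the shell and the picture viewer there is one more tool, called after ">>>" in YAML: its name, and indented under it one key for each argument. move_arm: Moves the arm, as the interface text tells. Its arguments: {"type":"object","properties":{"deltas":{"type":"array","items":{"type":"array"}},"grip_force":{"type":"number"}},"required":["deltas"]}

```bash
mkdir -p pics; cat > h.py <<'E'
import numpy as np, cv2
from workcell import status, read_camera, camera_info, order
def ray(cam,uv):
    c=camera_info(cam);K=np.array(c["K"],float);D=np.array(c["D"],float);R=np.array(c["R"]);t=np.array(c["t"])
    p=cv2.undistortPoints(np.array(uv,float).reshape(-1,1,2),K,D).reshape(-1,2)
    d=np.c_[p,np.ones(len(p))]@R
    return -R.T@t,d
def onz(cam,uv,z):
    o,d=ray(cam,uv); s=(z-o[2])/d[:,2]; return o+d*s[:,None]
def proj(cam,X):
    c=camera_info(cam);R=np.array(c["R"]);
    return cv2.projectPoints(np.array(X,float).reshape(-1,1,3),cv2.Rodrigues(R)[0],np.array(c["t"],float),np.array(c["K"],float),np.array(c["D"],float))[0].reshape(-1,2)
E
python3 - <<'E'
from h import *
for n in("top","side"):
    im,d=read_camera(n);cv2.imwrite(f"pics/{n}0.png",im[...,::-1]);np.savez(f"{n}0.npz",im=im,d=d)
    o,_=ray(n,[[280,210]]);print(n,o,onz(n,[[280,210],[0,0],[559,0],[0,419],[559,419]],0)[:,:2].round(3).tolist())
print(status.read_state())
E
```

```text
top [ 0.46302325 -0.23083641  0.92594586] [[0.51, -0.248], [0.888, 0.248], [0.887, -0.757], [0.155, 0.235], [0.142, -0.731]]
side [0.34488836 0.396392   0.62434277] [[0.535, -0.282], [2.444, -1.527], [-0.401, -2.199], [0.803, 0.263], [0.034, 0.044]]
{'time': 0.1, 'q': array([ 1.13609417e+00,  2.64674430e-01,  1.60524416e+00, -9.21190773e-06,
        1.27368069e+00, -3.68871526e-02]), 'joint_vel': array([-0.00035485,  0.00110207, -0.00309339, -0.00064604, -0.0018802 ,
       -0.00075291]), 'joint_torque': array([-2.94217489e-04, -5.16711009e+01, -3.68587053e+01, -9.76624119e-05,
        6.19971353e-03,  1.43084418e-05]), 'tool_pos': array([0.26121853, 0.6216954 , 0.23008516]), 'tcp_rot': array([-6.20678574e-01, -3.07919822e+00,  3.06757340e-03]), 'wrist_force': array([0.32511782, 0.4775285 , 0.96506414]), 'torque': array([-0.02857488, -0.00216463, -0.07087393]), 'width': 0.99872399337843}
```

View pics/top0.png

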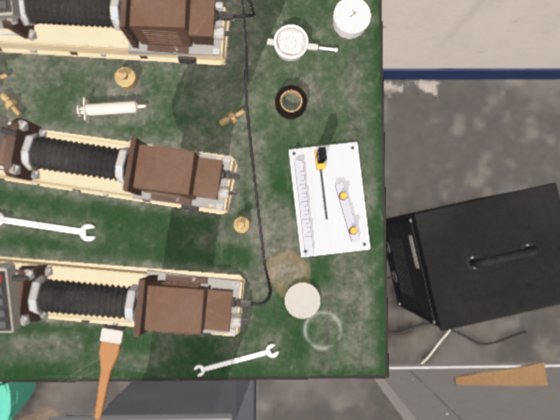

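View pics/side0.png

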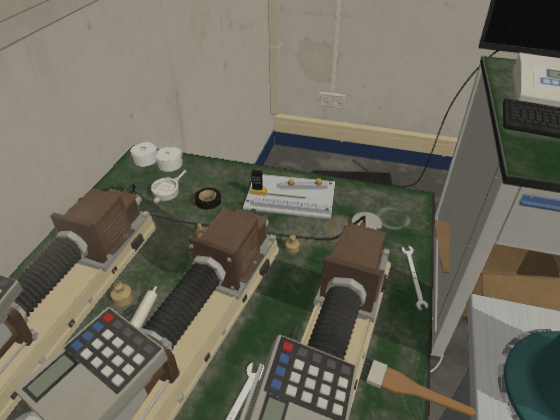

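```bash
python3 - <<'E'
from h import *
f=np.load("top0.npz");im,d=f["im"],f["d"]
hsv=cv2.cvtColor(im,cv2.COLOR_RGB2HSV)
print("stone px",im[300,302],hsv[300,302],"bed",im[200,315],hsv[200,315])
m=((hsv[...,2]>110)&(hsv[...,1]<70)).astype(np.uint8)
def comp(seed_box):
    x0,y0,x1,y1=seed_box;mm=np.zeros_like(m);mm[y0:y1,x0:x1]=m[y0:y1,x0:x1]
    mm=cv2.morphologyEx(mm,cv2.MORPH_CLOSE,np.ones((3,3)))
    cs,_=cv2.findContours(mm,cv2.RETR_EXTERNAL,cv2.CHAIN_APPROX_NONE);return max(cs,key=cv2.contourArea)
s=comp((278,275,328,325)); X=onz("top",s.reshape(-1,2),.010)[:,:2]
c,r=cv2.minEnclosingCircle(X.astype(np.float32));A=np.c_[2*X,np.ones(len(X))];q=np.linalg.lstsq(A,(X**2).sum(1),rcond=None)[0]
print("stone",c,r,"fit",q[:2],np.sqrt(q[2]+q[:2]@q[:2]))
b=comp((280,130,378,268));X=onz("top",b.reshape(-1,2),.008)[:,:2]
rect=cv2.minAreaRect((X*1000).astype(np.float32));print("bed rect",rect,cv2.boxPoints(rect).tolist())
# orange/brass screws
br=((hsv[...,0]>12)&(hsv[...,0]<32)&(hsv[...,1]>130)&(hsv[...,2]>140)).astype(np.uint8);br[:, :285]=0;br[:,375:]=0;br[:140]=0;br[260:]=0
n,l,st,ce=cv2.connectedComponentsWithStats(br)
for i in range(1,n):
    if st[i,4]>5: print("brass",st[i],ce[i],onz("top",[ce[i]],.03)[0])
# depth heights along lines
def hgt(u,v):
    o,dd=ray("top",[[u,v]]);return o+dd[0]*d[v,u]
for u,v in [(302,300),(315,200),(240,225),(322,155),(322,150),(180,305),(230,305),(200,180),(250,299)]: print((u,v),hgt(u,v).round(3))
big=cv2.resize(im[125:335,235:395],None,fx=3.7,fy=2.8*1.0,interpolation=cv2.INTER_CUBIC)
big=cv2.resize(im[130:275,270:390],None,fx=4,fy=4,interpolation=cv2.INTER_CUBIC)
cv2.imwrite("pics/g0.png",big[...,::-1])
E
```

```text
stone px [236 228 216] [ 18  22 236] bed [249 247 247] [  0   2 249]
stone (0.3545296788215637, -0.2854301631450653) 0.059662237763404846 fit [ 0.35465144 -0.28721495] 0.042364555741706326
bed rect ((529.7159423828125, -333.1543273925781), (169.86326599121094, 239.96315002441406), 89.46077728271484) [[408.9403991699219, -416.95306396484375], [648.8928833007812, -419.21136474609375], [650.491455078125, -249.3555908203125], [410.53900146484375, -247.0972900390625]]
brass [315 151  10  19  69] [319.07246377 162.86956522] [ 0.5884233  -0.31511243  0.03      ]
brass [340 193   7   6  33] [342.60606061 195.51515152] [ 0.53219084 -0.35460878  0.03      ]
brass [350 227   7   7  34] [352.91176471 230.20588235] [ 0.47293526 -0.37131311  0.03      ]
(302, 300) [ 0.353 -0.285  0.009]
(315, 200) [ 0.526 -0.309  0.009]
(240, 225) [ 0.483 -0.18   0.033]
(322, 155) [ 0.596 -0.316  0.068]
(322, 150) [ 0.605 -0.317  0.065]
(180, 305) [ 0.363 -0.096  0.133]
(230, 305) [ 0.358 -0.168  0.102]
(200, 180) [ 0.552 -0.122  0.103]
(250, 299) [ 0.355 -0.195  0.   ]
```

View pics/g0.png

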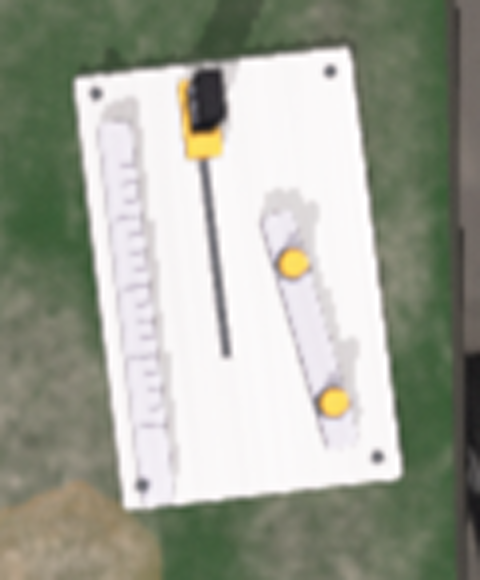

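```bash
python3 - <<'E'
from h import *
from scipy.spatial.transform import Rotation as Ro
f=np.load("top0.npz");im,d=f["im"],f["d"]
hsv=cv2.cvtColor(im,cv2.COLOR_RGB2HSV)
m=((hsv[...,2]>185)&(hsv[...,1]<60)).astype(np.uint8)
def comp(b,k):
    x0,y0,x1,y1=b;mm=np.zeros_like(m);mm[y0:y1,x0:x1]=m[y0:y1,x0:x1]
    mm=cv2.morphologyEx(mm,cv2.MORPH_OPEN,np.ones((k,k),np.uint8))
    cs,_=cv2.findContours(mm,cv2.RETR_EXTERNAL,cv2.CHAIN_APPROX_NONE);return max(cs,key=cv2.contourArea)
s=comp((278,275,328,325),5);(cu,cv),r=cv2.minEnclosingCircle(s);M=cv2.moments(s)
p=[M['m10']/M['m00'],M['m01']/M['m00']];print("stone px",(cu,cv),r,p,onz("top",[p,[cu,cv]],.010), onz("top",[[cu-r-.5,cv],[cu+r+.5,cv]],.01))
c=np.array([[77,75],[350,47],[402,480],[125,508]])/4+[270,130]-.4
C=onz("top",c,.008)[:,:2];print("corners",C.round(4).tolist(),[np.linalg.norm(C[i]-C[(i+1)%4]).round(4) for i in range(4)])
b=comp((280,130,378,268),3);rect=cv2.minAreaRect((onz("top",b.reshape(-1,2),.008)[:,:2]*1000).astype(np.float32));print(rect)
G=np.array([[100,52],[100,-70],[-90,-70],[-90,52]])/1e3
H,_=cv2.estimateAffinePartial2D(G,C);yaw=np.arctan2(H[1,0],H[0,0]);R=np.array([[np.cos(yaw),-np.sin(yaw)],[np.sin(yaw),np.cos(yaw)]])
o=C.mean(0)-R@G.mean(0)
print("yaw",np.degrees(yaw),"scale",np.hypot(H[0,0],H[1,0]),"origin",o)
for n,g in dict(mouth=(-65,0),mid=(-14,0),grip=(80,0)).items(): print(n,o+R@(np.array(g)/1e3))
for q in [(.5884,-.3151),(.5322,-.3546),(.4729,-.3713)]: print("screws g",(R.T@(np.array(q)-o)).round(4))
T=Ro.from_rotvec(status.read_state()["tcp_rot"]).as_matrix();print(T.round(3));a=np.degrees(np.arctan2(T[1,1],T[0,1]));print("tool y ang",a)
print("rot needed to gauge x",[(np.degrees(yaw)-a+k*180) for k in(-1,0,1)])
np.savez("g.npz",o=o,R=R,yaw=yaw)
# max height map of the work area
E
```

```text
stone px (302.2715148925781, 300.3817138671875) 17.923141479492188 [302.1130094322833, 300.18900160170847] [[ 0.35329959 -0.28480964  0.01      ]
 [ 0.35296678 -0.28507967  0.01      ]] [[ 0.3532943  -0.25330844  0.01      ]
 [ 0.35263631 -0.31688715  0.01      ]]
corners [[0.6174, -0.2645], [0.6291, -0.3846], [0.4392, -0.4042], [0.4282, -0.2835]] [np.float64(0.1207), np.float64(0.1909), np.float64(0.1212), np.float64(0.1902)]
((528.3230590820312, -333.73114013671875), (190.00607299804688, 121.87633514404297), 5.9720659255981445)Traceback (most recent call last):
  File "<stdin>", line 16, in <module>
cv2.error: OpenCV(4.12.0) /io/opencv/modules/calib3d/src/ptsetreg.cpp:1108: error: (-215:Assertion failed) count >= 0 && to.checkVector(2) == count in function 'estimateAffinePartial2D'
```

>>> move_arm:
  deltas:
    - [[0,0,-0.1],[0.4,-0.4,0.4],-1]
    - [[0,0,-0.2],[0.9,-0.9,0.5],-1]
    - [[0,0,-0.2],[1,-1,0.5],-1]

```text
time: 0.48
tool_pos: [0.3635, 0.5206, 0.2824]
tcp_rot: [1.099, 2.942, 0.002]
wrist_force: [-0.4, 0.2, -1.0]
width: 1.001
```

>>> move_arm:
  deltas:
    - [[0,0,-0.1],[0.4,-0.5,0],-1]
    - [[0,0,-0.2],[0.9,-1,0],-1]

```text
time: 0.72
tool_pos: [0.445, 0.4278, 0.2809]
tcp_rot: [-1.547, -2.734, 0.001]
wrist_force: [0.5, 1.0, -0.3]
width: 1.002
```

>>> move_arm:
  deltas:
    - [[0,0,-0.1],[0.4,-0.5,0],-1]
    - [[0,0,-0.2],[0.8,-1,0],-1]

```text
time: 0.98
tool_pos: [0.5235, 0.3298, 0.2807]
tcp_rot: [-1.957, -2.457, 0.001]
wrist_force: [0.7, -0.2, 0.2]
width: 0.994
```

>>> move_arm:
  deltas:
    - [[0,0,-0.08],[0.2,-0.5,0],-1]
    - [[0,0,-0.08],[0.3,-1,0],-1]

```text
time: 1.23
tool_pos: [0.5534, 0.2295, 0.2805]
tcp_rot: [-2.104, -2.333, 0.001]
wrist_force: [1.4, -0.8, -0.3]
width: 1.001
```

>>> move_arm:
  deltas:
    - [[0,0,0],[0,-0.5,0],-1]
    - [[0,0,0],[0,-1,0],-1]

```text
time: 1.48
tool_pos: [0.5524, 0.1298, 0.2806]
tcp_rot: [-2.102, -2.334, 0.001]
wrist_force: [0.7, -0.5, 0.3]
width: 1.002
```

>>> move_arm:
  deltas:
    - [[0,0,0],[0,-0.5,0],-1]
    - [[0,0,0],[0,-1,0],-1]

```text
time: 1.72
tool_pos: [0.5522, 0.03, 0.2808]
tcp_rot: [-2.102, -2.335, 0.001]
wrist_force: [-0.2, 0.6, 0.2]
width: 0.998
```

>>> move_arm:
  deltas:
    - [[0,0,0],[-0.2,-0.5,0],-1]
    - [[0,0,0],[-0.5,-1,0],-1]

```text
time: 1.98
tool_pos: [0.502, -0.07, 0.2807]
tcp_rot: [-2.101, -2.335, 0.001]
wrist_force: [0.5, -0.1, 0.5]
width: 1.001
```

>>> move_arm:
  deltas:
    - [[0,0,0],[-0.3,-0.5,0],-1]
    - [[0,0,0],[-0.7,-1,0],-1]
    - [[0,0,0],[-0.7,-1,0],-1]

```text
time: 2.35
tool_pos: [0.4302, -0.1711, 0.2809]
tcp_rot: [-2.109, -2.328, 0.002]
wrist_force: [0.5, 1.2, -0.3]
width: 1.002
```

>>> move_arm:
  deltas:
    - [[0,0,0],[-0.3,-0.5,-0.2],-1]
    - [[0,0,0],[-0.7,-1,-0.5],-0.76]
    - [[0,0,0],[-0.77,-1,-1],-0.76]

```text
time: 2.72
tool_pos: [0.3566, -0.2714, 0.1826]
tcp_rot: [2.101, 2.327, -0.0]
wrist_force: [1.3, -0.2, -0.3]
width: 0.884
```

>>> move_arm:
  deltas:
    - [[0,0,0],[0,-0.14,-0.5],-0.76]
    - [[0,0,0],[0,-0.14,-1],-0.76]
    - [[0,0,0],[0,-0.14,-1],-0.76]

```text
time: 3.1
tool_pos: [0.3528, -0.2788, 0.0771]
tcp_rot: [-2.094, -2.327, -0.0]
wrist_force: [0.8, -0.2, 0.3]
width: 0.881
```

```bash
python3 - <<'E'
from h import *
for n,b in(("top",(230,230,350,350)),("side",(330,150,450,270))):
    im,d=read_camera(n);x0,y0,x1,y1=b
    np.savez(f"{n}1.npz",im=im,d=d)
    cv2.imwrite(f"pics/{n}1.png",cv2.resize(im[y0:y1,x0:x1],None,fx=4,fy=4)[...,::-1])
a=cv2.imread("pics/top1.png");b=cv2.imread("pics/side1.png");cv2.imwrite("pics/p1.png",cv2.resize(np.hstack([a,b]),(800,400)))
s=status.read_state();print(s["tool_pos"],s["tcp_rot"],s["wrist_force"],s["width"],s["q"])
E
```

```text
[ 0.35642649 -0.28209367  0.08186222] [-2.10069492e+00 -2.33540050e+00 -3.87648588e-04] [-0.15615943 -0.82887299 -0.21775052] 0.8838417183047711 [-7.24503994e-01 -5.90340398e-03  2.20565761e+00  3.09218159e-04
  9.42248650e-01 -8.30403578e-01]
```

View pics/p1.png

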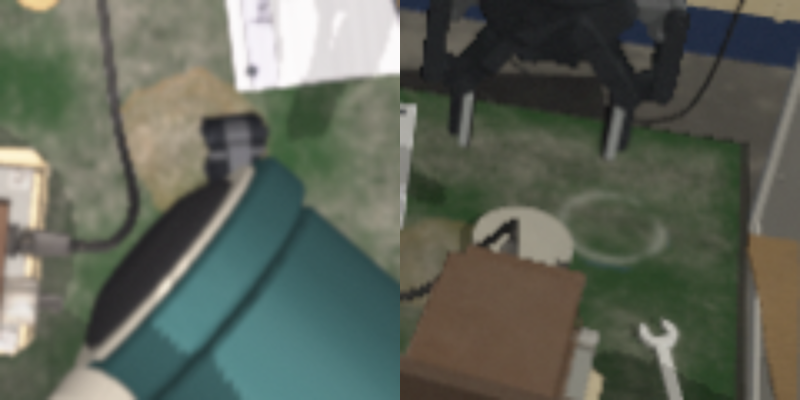

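>>> move_arm:
  deltas:
    - [[0,0,0],[-0.03,-0.03,-0.3],-0.76]
    - [[0,0,0],[-0.03,-0.03,-0.6],-0.76]
    - [[0,0,0],[-0.03,-0.03,-0.7],-0.76]
    - [[0,0,0],[-0.03,-0.03,-0.7],-0.76]

```text
time: 3.7
tool_pos: [0.3538, -0.286, 0.0126]
tcp_rot: [2.1, 2.334, 0.0]
wrist_force: [0.0, 0.1, 0.2]
width: 0.878
```

>>> move_arm:
  deltas:
    - [[0,0,0],[0,0,-0.04],-0.76]
    - [[0,0,0],[0,0,-0.08],-0.76]
    - [[0,0,0],[0,0,-0.08],-0.76]

```text
time: 4.08
tool_pos: [0.3527, -0.2854, 0.0034]
tcp_rot: [2.102, 2.335, 0.0]
wrist_force: [0.5, 0.2, 0.3]
width: 0.88
```

```bash
python3 - <<'E'
from h import *
im,d=read_camera("side");np.savez("side2.npz",im=im,d=d)
cv2.imwrite("pics/side2.png",cv2.resize(im[170:270,330:450],None,fx=6,fy=6,interpolation=cv2.INTER_CUBIC)[...,::-1])
s=status.read_state();print(s["tool_pos"],s["wrist_force"],s["width"])
E
```

```text
[ 0.35270601 -0.28543324  0.00338379] [-0.45602567  0.26649403  0.44223135] 0.8820150598908972
```

View pics/side2.png

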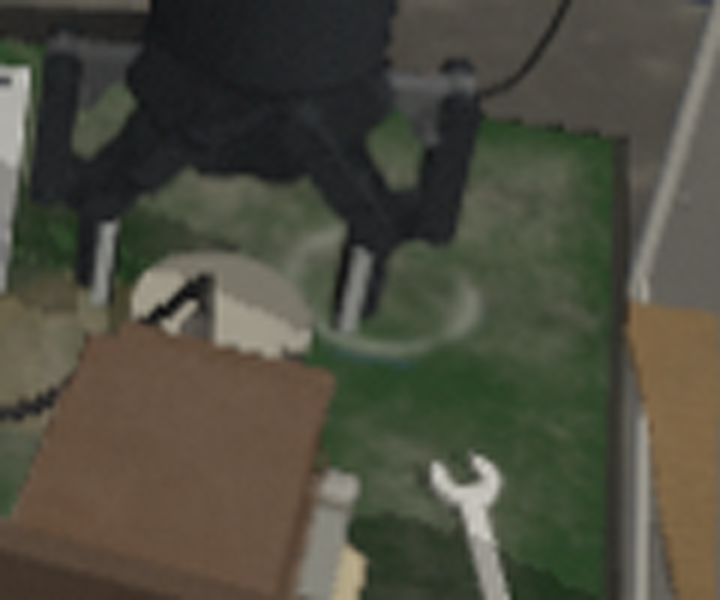

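>>> move_arm:
  deltas:
    - [[0,0,0],[0,0,-0.04],-0.6]
    - [[0,0,0],[0,0,-0.06],-0.6]
    - [[0,0,0],[0,0,-0.06],-0.6]

```text
time: 4.5
tool_pos: [0.3524, -0.2852, -0.003]
tcp_rot: [-2.102, -2.334, 0.0]
wrist_force: [-0.4, -0.0, -0.1]
width: 0.8
```

>>> move_arm:
  deltas:
    - [[0,0,0],[0,0,-0.015],-0.6]
    - [[0,0,0],[0,0,-0.015],-0.6]

```text
time: 4.75
tool_pos: [0.3526, -0.2854, -0.0043]
tcp_rot: [-2.102, -2.335, -0.0]
wrist_force: [0.4, 0.3, -0.0]
width: 0.8
```

>>> move_arm:
  deltas:
    - [[0,0,0],[0,0,-0.01],-0.6]
    - [[0,0,0],[0,0,-0.01],-0.6]

```text
time: 5.0
tool_pos: [0.3527, -0.2854, -0.0053]
tcp_rot: [-2.102, -2.335, 0.0]
wrist_force: [0.3, -0.3, -0.1]
width: 0.802
```

>>> move_arm:
  deltas:
    - [[0,0,0],[0,0,-0.01],-0.6]
    - [[0,0,0],[0,0,-0.01],-0.6]

```text
time: 5.25
tool_pos: [0.3526, -0.2853, -0.0063]
tcp_rot: [-2.102, -2.335, -0.0]
wrist_force: [-0.9, 0.1, 0.7]
width: 0.803
```

>>> move_arm:
  deltas:
    - [[0,0,0],[0,0,0],-0.45]
    - [[0,0,0],[0,0,0],0]
    - [[0,0,0],[0,0,0],0]
    - [[0,0,0],[0,0,0],0]
  grip_force: 20

```text
time: 5.75
tool_pos: [0.3532, -0.286, -0.0052]
tcp_rot: [2.101, 2.334, -0.0]
wrist_force: [-2.1, 1.3, 8.2]
width: 0.714
```

>>> move_arm:
  deltas:
    - [[0,0,0],[0,0,0.05],0]
    - [[0,0,0],[0,0,0.2],0]
    - [[0,0,0],[0,0,0.4],0]
    - [[0,0,0],[0,0,0.4],0]

```text
time: 6.25
tool_pos: [0.3542, -0.2868, 0.0359]
tcp_rot: [2.099, 2.331, 0.0]
wrist_force: [-1.1, 0.3, 0.8]
width: 0.708
```

```bash
python3 - <<'E'
from h import *
im,d=read_camera("side");np.savez("side3.npz",im=im,d=d)
cv2.imwrite("pics/side3.png",cv2.resize(im[140:270,310:440],None,fx=4.5,fy=4.5,interpolation=cv2.INTER_CUBIC)[...,::-1])
s=status.read_state();print(s["tool_pos"],s["wrist_force"],s["width"])
E
```

```text
[ 0.35352636 -0.28615168  0.03490359] [ 0.26707201 -0.06093762 -0.9421182 ] 0.7167699984949376
```

View pics/side3.png

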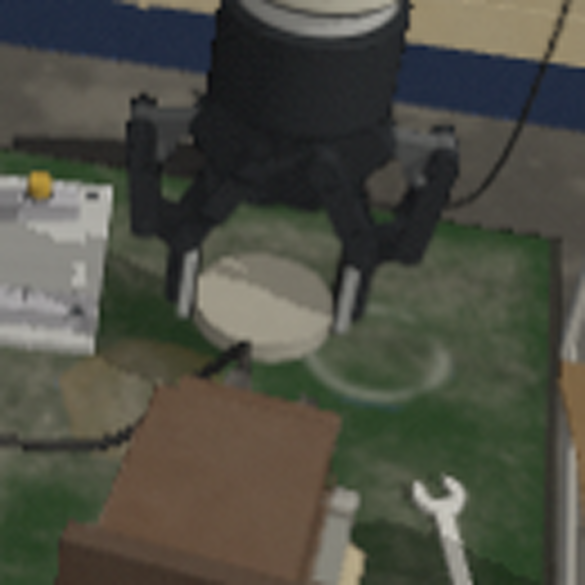

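>>> move_arm:
  deltas:
    - [[0,0,0],[0.3,-0.15,0.1],0]
    - [[0,0,0],[0.7,-0.35,0.1],0]
    - [[0,0,0],[1,-0.5,0.1],0]
    - [[0,0,0],[1,-0.5,0.1],0]
    - [[0,0,0],[1,-0.5,0.1],0]

```text
time: 6.92
tool_pos: [0.4514, -0.3344, 0.0425]
tcp_rot: [-2.1, -2.333, 0.0]
wrist_force: [0.2, 0.7, -1.6]
width: 0.713
```

```bash
python3 - <<'E'
from h import *
F=[]
for n in("side","top"):
    im,d=read_camera(n);np.savez(n+"4.npz",im=im,d=d);F.append(im)
a=cv2.resize(F[0][140:260,230:400],(800,565),interpolation=cv2.INTER_CUBIC);
cv2.imwrite("pics/side4.png",a[...,::-1])
s=status.read_state();print(s["tool_pos"],s["tcp_rot"],s["wrist_force"],s["width"])
E
```

```text
[ 0.45109018 -0.33435014  0.04282208] [-2.10046668e+00 -2.33265433e+00  3.12973938e-04] [ 0.05102431 -0.28299825 -0.22279859] 0.7099160778093113
```

View pics/side4.png

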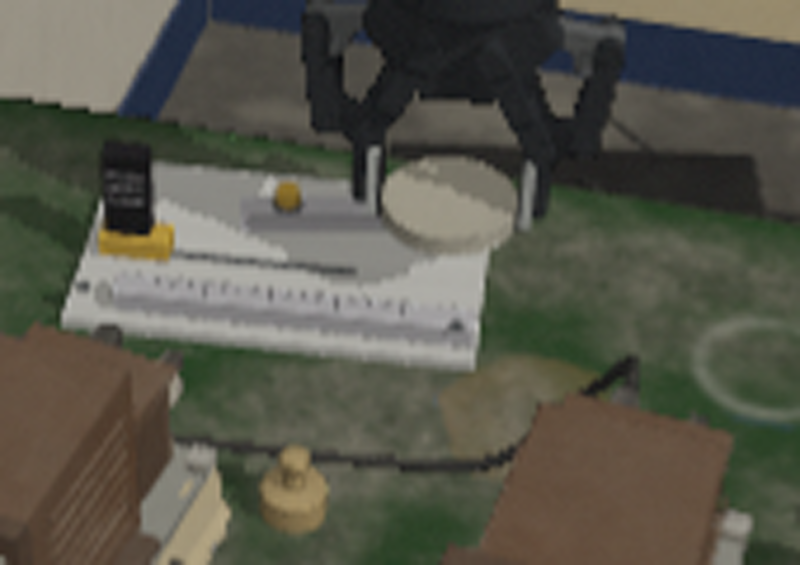

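>>> move_arm:
  deltas:
    - [[0,0,0],[0.04,-0.005,-0.1],0]
    - [[0,0,0],[0.04,-0.005,-0.25],0]
    - [[0,0,0],[0.04,-0.005,-0.32],0]
    - [[0,0,0],[0.04,-0.005,-0.32],0]

```text
time: 7.52
tool_pos: [0.4557, -0.3352, 0.0104]
tcp_rot: [-2.1, -2.333, 0.0]
wrist_force: [0.5, 0.1, -0.6]
width: 0.711
```

>>> move_arm:
  deltas:
    - [[0,0,0],[0,0,-0.03],0]
    - [[0,0,0],[0,0,-0.03],0]

```text
time: 7.78
tool_pos: [0.4568, -0.336, 0.0089]
tcp_rot: [2.102, 2.335, 0.0]
wrist_force: [-0.2, -0.2, -0.7]
width: 0.713
```

>>> move_arm:
  deltas:
    - [[0,0,0],[0,0,-0.02],0]
    - [[0,0,0],[0,0,-0.02],0]

```text
time: 8.02
tool_pos: [0.4567, -0.3359, 0.0068]
tcp_rot: [2.102, 2.335, 0.0]
wrist_force: [0.1, -0.3, -0.5]
width: 0.707
```

>>> move_arm:
  deltas:
    - [[0,0,0],[0,0,-0.01],0]
    - [[0,0,0],[0,0,-0.01],0]

```text
time: 8.28
tool_pos: [0.4567, -0.3359, 0.0057]
tcp_rot: [-2.102, -2.335, -0.0]
wrist_force: [-0.2, 0.4, -0.5]
width: 0.712
```

>>> move_arm:
  deltas:
    - [[0,0,0],[-0.02,0.01,0],0]
    - [[0,0,0],[-0.02,0.01,-0.01],0]
    - [[0,0,0],[-0.02,0.01,-0.01],0]

```text
time: 8.65
tool_pos: [0.4546, -0.3349, 0.0047]
tcp_rot: [-2.102, -2.335, 0.0]
wrist_force: [0.0, 0.3, -0.1]
width: 0.707
```

>>> move_arm:
  deltas:
    - [[0,0,0],[0,0,-0.01],0]
    - [[0,0,0],[0,0,-0.01],0]

```text
time: 8.9
tool_pos: [0.4547, -0.3349, 0.0037]
tcp_rot: [-2.102, -2.335, -0.0]
wrist_force: [1.0, 0.6, -0.7]
width: 0.713
```

>>> move_arm:
  deltas:
    - [[0,0,0],[0,0,-0.01],0]
    - [[0,0,0],[0,0,-0.01],0]

```text
time: 9.15
tool_pos: [0.4548, -0.335, 0.0028]
tcp_rot: [2.102, 2.335, 0.0]
wrist_force: [0.8, -0.2, -0.5]
width: 0.714
```

>>> move_arm:
  deltas:
    - [[0,0,0],[0,0,-0.01],0]
    - [[0,0,0],[0,0,-0.01],0]

```text
time: 9.4
tool_pos: [0.4549, -0.335, 0.0028]
tcp_rot: [2.102, 2.335, 0.0]
wrist_force: [-2.5, 2.2, 7.5]
width: 0.714
```

>>> move_arm:
  deltas:
    - [[0,0,0],[0,0,-0.005],0]
    - [[0,0,0],[0,0,-0.005],0]

```text
time: 9.65
tool_pos: [0.4549, -0.335, 0.0028]
tcp_rot: [2.102, 2.335, 0.0]
wrist_force: [-3.2, 3.6, 10.5]
width: 0.712
```

>>> move_arm:
  deltas:
    - [[0,0,0],[0,0,0.012],0]
    - [[0,0,0],[0,0,0.012],-0.5]
    - [[0,0,0],[0,0,0.012],-0.75]
    - [[0,0,0],[0,0,0.012],-0.75]
    - [[0,0,0],[0,0,0.2],-0.75]
    - [[0,0,0],[0,0,0.5],-0.75]
    - [[0,0,0],[0,0,0.5],-0.75]

```text
time: 10.52
tool_pos: [0.4572, -0.3369, 0.0553]
tcp_rot: [2.097, 2.329, 0.001]
wrist_force: [1.5, -1.3, -0.1]
width: 0.875
```

```bash
python3 - <<'E'
from h import *
F=[]
for n in("side","top"):
    im,d=read_camera(n);np.savez(n+"5.npz",im=im,d=d);F.append(im)
a=cv2.resize(F[0][150:250,230:390],(640,400),interpolation=cv2.INTER_CUBIC);b=cv2.resize(F[1][130:300,270:400],(153,200))
cv2.imwrite("pics/side5.png",a[...,::-1])
s=status.read_state();print(s["tool_pos"],s["tcp_rot"],s["wrist_force"],s["width"])
E
```

```text
[ 0.45522827 -0.33531643  0.05240472] [2.10070002e+00 2.33342670e+00 1.62545555e-04] [-1.00333214  0.73742837 -0.39856914] 0.86867361167252
```

View pics/side5.png

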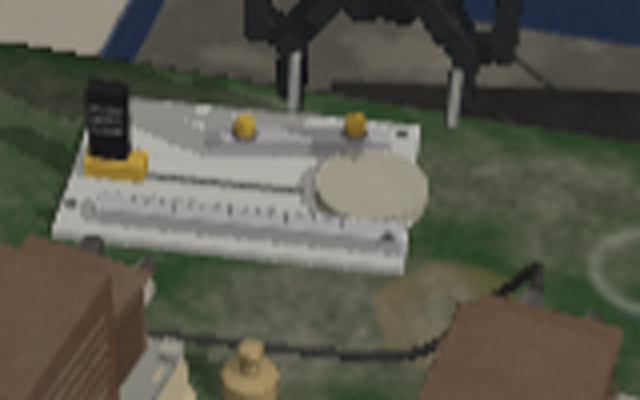

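>>> move_arm:
  deltas:
    - [[0,0,0],[-0.3,-0.02,0],0.2]
    - [[0,0,0],[-0.58,-0.036,0],1]
    - [[0,0,0],[-0.58,-0.036,0],1]
    - [[0,0,0],[-0.58,-0.036,-0.2],1]
    - [[0,0,0],[-0.58,-0.036,-0.4],1]
    - [[0,0,0],[-0.58,-0.036,-0.4],1]
    - [[0,0,0],[-0.58,-0.036,-0.4],1]
    - [[0,0,0],[-0.58,-0.036,-0.4],1]

```text
time: 11.62
tool_pos: [0.3976, -0.3391, 0.0122]
tcp_rot: [2.101, 2.334, 0.0]
wrist_force: [-0.3, 0.0, 0.5]
width: -0.001
```

```bash
cat >> h.py <<'E'
o=np.array([.5224,-.3253]);yaw=np.radians(5.95);Rg=np.array([[np.cos(yaw),-np.sin(yaw)],[np.sin(yaw),np.cos(yaw)]])
def avg(n=3,cam="side"):
    F=[];im=None
    for i in range(n): im,d=read_camera(cam);F.append(status.read_state()["wrist_force"])
    s=status.read_state();f=np.mean(F,0)
    print("t",round(s["time"],2),"tcp",s["tool_pos"].round(4),"gauge",(Rg.T@(s["tool_pos"][:2]-o)).round(4),"Fg",(Rg.T@f[:2]).round(2),"Fz",f[2].round(2),"w",round(s["width"],3));return im,d
E
python3 - <<'E'
from h import *
avg(4)
E
```

```text
t 11.82 tcp [ 0.3971 -0.3388  0.0119] gauge [-0.126  -0.0005] Fg [-0.2   0.36] Fz 0.17 w 0.0
```

>>> move_arm:
  deltas:
    - [[0,0,0],[0.04,0.004,0],1]
    - [[0,0,0],[0.08,0.008,0],1]
    - [[0,0,0],[0.11,0.011,0],1]
    - [[0,0,0],[0.13,0.0135,0],1]
    - [[0,0,0],[0.15,0.0155,0],1]
    - [[0,0,0],[0.17,0.0175,0],1]
    - [[0,0,0],[0.19,0.02,0],1]
    - [[0,0,0],[0.21,0.022,0],1]
    - [[0,0,0],[0.23,0.024,0],1]
    - [[0,0,0],[0.25,0.026,0],1]

```text
time: 13.08
tool_pos: [0.4218, -0.3359, 0.0113]
tcp_rot: [-2.102, -2.335, 0.0]
wrist_force: [-0.9, 0.7, 0.1]
width: -0.002
```

```bash
python3 - <<'E'
from h import *
avg(4)
E
```

```text
t 13.28 tcp [ 0.4218 -0.3359  0.0113] gauge [-1.012e-01 -1.000e-04] Fg [-0.16 -0.  ] Fz -0.11 w 0.003
```

>>> move_arm:
  deltas:
    - [[0,0,0],[0.015,0.0015,0],1]
    - [[0,0,0],[0.03,0.003,0],1]
    - [[0,0,0],[0.045,0.0045,0],1]
    - [[0,0,0],[0.06,0.006,0],1]
    - [[0,0,0],[0.07,0.0075,0],1]
    - [[0,0,0],[0.08,0.0085,0],1]

```text
time: 14.02
tool_pos: [0.4297, -0.335, 0.0113]
tcp_rot: [-2.102, -2.335, 0.0]
wrist_force: [0.3, 0.2, -0.9]
width: 0.0
```

```bash
python3 - <<'E'
from h import *
im,d=avg(3)
cv2.imwrite("pics/side6.png",cv2.resize(im[150:250,230:390],(640,400),interpolation=cv2.INTER_CUBIC)[...,::-1])
E
```

```text
t 14.18 tcp [ 0.4298 -0.3351  0.0113] gauge [-0.0931 -0.0002] Fg [-0.47  0.03] Fz 0.44 w 0.002
```

View pics/side6.png

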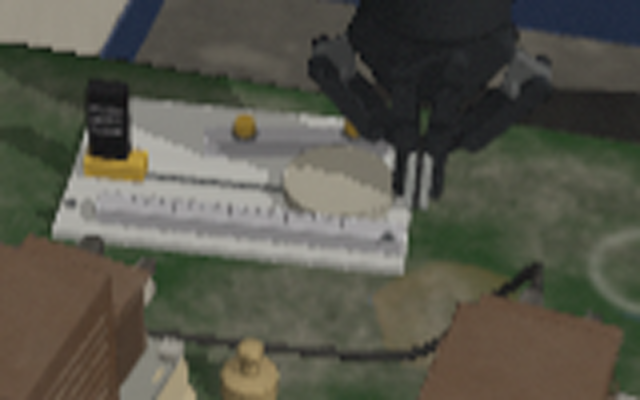

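>>> move_arm:
  deltas:
    - [[0,0,0],[0.01,0.001,0],1]
    - [[0,0,0],[0.02,0.002,0],1]
    - [[0,0,0],[0.03,0.003,0],1]
    - [[0,0,0],[0.04,0.004,0],1]

```text
time: 14.68
tool_pos: [0.4338, -0.3347, 0.0113]
tcp_rot: [-2.102, -2.335, 0.0]
wrist_force: [-0.5, -0.4, -0.2]
width: -0.003
```

>>> move_arm:
  deltas:
    - [[0,0,0],[0.01,0.001,0],1]
    - [[0,0,0],[0.015,0.0015,0],1]

```text
time: 14.92
tool_pos: [0.4353, -0.3345, 0.0113]
tcp_rot: [-2.102, -2.335, 0.0]
wrist_force: [-0.7, 0.9, -0.0]
width: 0.001
```

>>> move_arm:
  deltas:
    - [[0,0,0],[0.005,0.0005,0],1]
    - [[0,0,0],[0.01,0.001,0],1]

```text
time: 15.18
tool_pos: [0.4362, -0.3344, 0.0113]
tcp_rot: [2.102, 2.335, -0.0]
wrist_force: [-0.2, 0.1, 0.2]
width: -0.003
```

>>> move_arm:
  deltas:
    - [[0,0,0],[0.005,0.0005,0],1]
    - [[0,0,0],[0.01,0.001,0],1]

```text
time: 15.42
tool_pos: [0.4372, -0.3343, 0.0113]
tcp_rot: [-2.102, -2.335, 0.0]
wrist_force: [-0.1, -0.2, -0.7]
width: -0.002
```

>>> move_arm:
  deltas:
    - [[0,0,0],[0.005,0.0005,0],1]
    - [[0,0,0],[0.01,0.001,0],1]

```text
time: 15.68
tool_pos: [0.4382, -0.3342, 0.0113]
tcp_rot: [2.102, 2.335, -0.0]
wrist_force: [-0.3, -0.1, -0.1]
width: -0.005
```

>>> move_arm:
  deltas:
    - [[0,0,0],[0.005,0.0005,0],1]

```text
time: 15.8
tool_pos: [0.4387, -0.3342, 0.0113]
tcp_rot: [-2.102, -2.335, 0.0]
wrist_force: [0.3, -0.2, 0.0]
width: 0.003
```

>>> move_arm:
  deltas:
    - [[0,0,0],[0.005,0.0005,0],1]
    - [[0,0,0],[0.01,0.001,0],1]
    - [[0,0,0],[0.015,0.0015,0],1]

```text
time: 16.18
tool_pos: [0.4403, -0.334, 0.0113]
tcp_rot: [2.102, 2.335, 0.0]
wrist_force: [-0.4, -0.1, 0.6]
width: 0.001
```

>>> move_arm:
  deltas:
    - [[0,0,0],[0.005,0.0005,0],1]
    - [[0,0,0],[0.01,0.001,0],1]
    - [[0,0,0],[0.015,0.0015,0],1]

```text
time: 16.55
tool_pos: [0.4417, -0.3339, 0.0113]
tcp_rot: [2.102, 2.335, -0.0]
wrist_force: [0.2, 0.6, 0.7]
width: 0.002
```

>>> move_arm:
  deltas:
    - [[0,0,0],[0.005,0.0005,0],1]
    - [[0,0,0],[0.01,0.001,0],1]
    - [[0,0,0],[0.015,0.0015,0],1]

```text
time: 16.92
tool_pos: [0.4432, -0.3338, 0.0114]
tcp_rot: [-2.102, -2.335, 0.0]
wrist_force: [-0.9, -1.4, 1.7]
width: -0.001
```

```bash
python3 - <<'E'
from h import *
im,d=avg(3)
E
```

```text
t 17.07 tcp [ 0.4433 -0.3338  0.0114] gauge [-0.0796 -0.0003] Fg [-0.92 -0.02] Fz 1.58 w -0.001
```

>>> move_arm:
  deltas:
    - [[0,0,0],[0.005,0.0005,0],1]
    - [[0,0,0],[0.005,0.0005,0],1]

```text
time: 17.32
tool_pos: [0.4437, -0.3338, 0.0114]
tcp_rot: [2.102, 2.335, -0.0]
wrist_force: [-2.3, -0.0, 2.8]
width: -0.001
```

```bash
python3 - <<'E'
from h import *
im,d=avg(3)
E
```

```text
t 17.48 tcp [ 0.4437 -0.3338  0.0114] gauge [-0.0791 -0.0003] Fg [-1.73 -0.08] Fz 2.73 w -0.001
```

>>> move_arm:
  deltas:
    - [[0,0,0],[0,0,0.005],1]
    - [[0,0,0],[0,0,0.005],1]

```text
time: 17.73
tool_pos: [0.4439, -0.3336, 0.0116]
tcp_rot: [2.102, 2.335, 0.0]
wrist_force: [-0.8, 0.0, -0.2]
width: -0.006
```

```bash
python3 - <<'E'
from h import *
im,d=avg(3)
cv2.imwrite("pics/side7.png",cv2.resize(im[165:235,270:370],(800,560),interpolation=cv2.INTER_CUBIC)[...,::-1])
E
```

```text
t 17.88 tcp [ 0.4437 -0.3335  0.0116] gauge [-0.0791 -0.    ] Fg [0.7  0.26] Fz -0.39 w 0.002
```

View pics/side7.png

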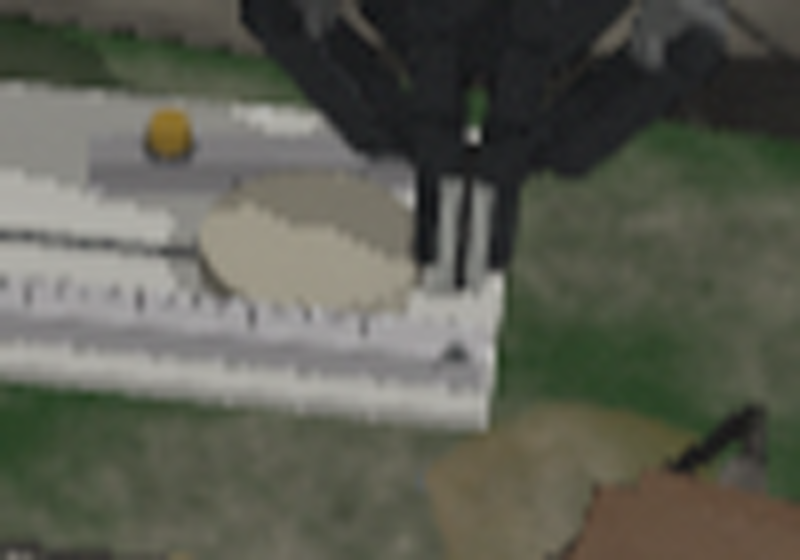

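>>> move_arm:
  deltas:
    - [[0,0,0],[0,0,0.01],1]
    - [[0,0,0],[0.0,0.0,0.02],1]
    - [[0,0,0],[0.0,0.0,0.02],1]

```text
time: 18.25
tool_pos: [0.4438, -0.3338, 0.0139]
tcp_rot: [2.102, 2.335, 0.0]
wrist_force: [0.4, 0.0, -0.8]
width: 0.003
```

>>> move_arm:
  deltas:
    - [[0,0,0],[0.005,0.0005,0],1]
    - [[0,0,0],[0.01,0.001,0],1]

```text
time: 18.5
tool_pos: [0.4447, -0.3336, 0.0138]
tcp_rot: [2.102, 2.335, 0.0]
wrist_force: [-0.7, 0.7, 0.1]
width: -0.002
```

```bash
python3 - <<'E'
from h import *
im,d=avg(3)
E
```

```text
t 18.65 tcp [ 0.4448 -0.3336  0.0138] gauge [-0.0781 -0.0002] Fg [ 0.35 -0.56] Fz 0.31 w 0.004
```

>>> move_arm:
  deltas:
    - [[0,0,0],[0.005,0.0005,0],1]
    - [[0,0,0],[0.01,0.001,0],1]
    - [[0,0,0],[0.015,0.0015,0],1]

```text
time: 19.02
tool_pos: [0.4462, -0.3334, 0.0138]
tcp_rot: [2.102, 2.335, 0.0]
wrist_force: [-0.7, -0.1, 0.2]
width: 0.001
```

>>> move_arm:
  deltas:
    - [[0,0,0],[0.005,0.0005,0],1]
    - [[0,0,0],[0.01,0.001,0],1]
    - [[0,0,0],[0.015,0.0015,0],1]

```text
time: 19.4
tool_pos: [0.4476, -0.3332, 0.0137]
tcp_rot: [-2.102, -2.335, 0.0]
wrist_force: [-1.0, 0.9, 0.1]
width: 0.003
```

```bash
python3 - <<'E'
from h import *
im,d=avg(2)
E
```

```text
t 19.5 tcp [ 0.4476 -0.3332  0.0137] gauge [-0.0752 -0.0001] Fg [-1.18 -0.46] Fz 0.72 w 0.002
```

>>> move_arm:
  deltas:
    - [[0,0,0],[0.005,0.0005,0],1]
    - [[0,0,0],[0.01,0.001,0],1]
    - [[0,0,0],[0.01,0.001,0],1]

```text
time: 19.88
tool_pos: [0.4481, -0.333, 0.0137]
tcp_rot: [-2.101, -2.334, 0.001]
wrist_force: [-3.6, -1.1, 1.8]
width: -0.001
```

```bash
python3 - <<'E'
from h import *
im,d=avg(2)
E
```

```text
t 19.98 tcp [ 0.4482 -0.333   0.0137] gauge [-0.0746  0.    ] Fg [-3.67  0.26] Fz 1.75 w 0.004
```

```bash
python3 - <<'E'
from h import *
T=[];F=[]
for i in range(4):
    im,d=read_camera("top" if i==0 else "side");s=status.read_state();T.append(s["torque"]);F.append(s["wrist_force"])
    if i==0: T0=im
print(np.array(T).round(3),np.array(F).round(2))
np.savez("s8.npz",side=im,top=T0)
E
```

```text
[[-0.038  0.704  0.018]
 [-0.091  0.731 -0.009]
 [-0.057  0.733  0.012]
 [-0.082  0.775 -0.009]] [[-3.64  0.08  3.13]
 [-4.21 -1.22  2.69]
 [-4.75 -0.33  2.21]
 [-4.12 -0.5   2.77]]
```

>>> move_arm:
  deltas:
    - [[0,0,0],[0.005,0.0005,0],1]
    - [[0,0,0],[0.005,0.0005,0],1]
    - [[0,0,0],[0.005,0.0005,0],1]

```text
time: 20.55
tool_pos: [0.4485, -0.333, 0.0136]
tcp_rot: [-2.101, -2.334, 0.001]
wrist_force: [-5.9, 0.4, 2.4]
width: -0.003
```

```bash
python3 - <<'E'
from h import *
im,d=avg(3)
E
```

```text
t 20.7 tcp [ 0.4486 -0.333   0.0136] gauge [-0.0742  0.    ] Fg [-4.87  0.36] Fz 2.88 w 0.001
```

>>> move_arm:
  deltas:
    - [[0,0,0],[0.005,0.0005,0],1]
    - [[0,0,0],[0.007,0.0007,0],1]
    - [[0,0,0],[0.007,0.0007,0],1]

```text
time: 21.08
tool_pos: [0.4487, -0.3329, 0.0136]
tcp_rot: [-2.1, -2.334, 0.002]
wrist_force: [-6.7, -1.8, 4.3]
width: 0.002
```

```bash
python3 - <<'E'
from h import *
im,d=avg(3)
E
```

```text
t 21.23 tcp [ 0.4488 -0.3329  0.0137] gauge [-0.074   0.0001] Fg [-7.37 -0.14] Fz 4.56 w -0.001
```

>>> move_arm:
  deltas:
    - [[0,0,0],[0.004,0.0004,0.001],1]
    - [[0,0,0],[0.007,0.0007,0.002],1]
    - [[0,0,0],[0.007,0.0007,0.003],1]

```text
time: 21.6
tool_pos: [0.449, -0.3328, 0.0137]
tcp_rot: [-2.099, -2.333, 0.002]
wrist_force: [-7.7, -1.4, 2.6]
width: 0.0
```

```bash
python3 - <<'E'
from h import *
im,d=avg(3)
E
```

```text
t 21.75 tcp [ 0.449  -0.3328  0.0137] gauge [-0.0738  0.0002] Fg [-8.   -0.52] Fz 2.94 w -0.001
```

>>> move_arm:
  deltas:
    - [[0,0,0],[0.004,0.0004,0.001],1]
    - [[0,0,0],[0.008,0.0008,0.002],1]
    - [[0,0,0],[0.008,0.0008,0.002],1]

```text
time: 22.12
tool_pos: [0.4492, -0.3326, 0.0137]
tcp_rot: [-2.099, -2.333, 0.003]
wrist_force: [-8.7, -2.3, 4.0]
width: -0.003
```

```bash
python3 - <<'E'
from h import *
im,d=avg(3)
E
```

```text
t 22.27 tcp [ 0.4492 -0.3326  0.0137] gauge [-0.0736  0.0004] Fg [-9.68 -0.42] Fz 3.54 w 0.004
```

>>> move_arm:
  deltas:
    - [[0,0,0],[0.004,0.0004,0.001],1]
    - [[0,0,0],[0.004,0.0004,0.001],1]
    - [[0,0,0],[0.004,0.0004,0.001],1]

```text
time: 22.65
tool_pos: [0.4493, -0.3324, 0.0137]
tcp_rot: [-2.098, -2.332, 0.003]
wrist_force: [-10.5, -0.9, 3.3]
width: 0.0
```

>>> move_arm:
  deltas:
    - [[0,0,0],[-0.01,-0.001,0],1]
    - [[0,0,0],[-0.03,-0.003,0],1]
    - [[0,0,0],[-0.1,-0.01,0],1]
    - [[0,0,0],[-0.15,-0.015,0.1],1]
    - [[0,0,0],[-0.15,-0.015,0.5],1]
    - [[0,0,0],[-0.15,-0.015,1],1]
    - [[0,0,0],[-0.15,-0.015,1],1]

```text
time: 23.52
tool_pos: [0.4405, -0.3375, 0.1207]
tcp_rot: [2.094, 2.326, 0.001]
wrist_force: [0.3, 0.2, -0.1]
width: -0.003
```

```bash
python3 - <<'E'
from h import *
im,d=avg(3)
np.savez("s9.npz",im=im,d=d)
E
```

```text
t 23.68 tcp [ 0.4367 -0.3342  0.1145] gauge [-0.0862  0.    ] Fg [-0.22 -0.08] Fz -0.48 w -0.001
```

>>> move_arm:
  deltas:
    - [[0,0,-0.12],[0.2,0.02,0.1],0]
    - [[0,0,-0.24],[0.4,0.04,0.1],0]
    - [[0,0,-0.36],[0.6,0.06,0.1],0]
    - [[0,0,-0.48],[0.8,0.08,0.1],0]
    - [[0,0,-0.5],[0.8,0.08,0.1],0]

```text
time: 24.3
tool_pos: [0.5168, -0.3255, 0.1225]
tcp_rot: [-2.833, -1.353, 0.002]
wrist_force: [-0.7, 0.6, 0.4]
width: 0.5
```

>>> move_arm:
  deltas:
    - [[0,0,-0.12],[0.2,0.02,0],0]
    - [[0,0,-0.24],[0.4,0.04,0],0]
    - [[0,0,-0.36],[0.6,0.06,0],0]
    - [[0,0,-0.48],[0.85,0.09,0],0]
    - [[0,0,-0.5],[0.85,0.09,0],0]
    - [[0,0,-0.5],[0.85,0.09,0],0]

```text
time: 25.05
tool_pos: [0.6002, -0.3171, 0.1233]
tcp_rot: [-3.136, -0.169, 0.004]
wrist_force: [-0.4, -0.3, 1.1]
width: 0.501
```

```bash
python3 - <<'E'
from h import *
im,d=avg(2)
from scipy.spatial.transform import Rotation as Ro
T=Ro.from_rotvec(status.read_state()["tcp_rot"]).as_matrix();print(T.round(3),np.degrees(np.arctan2(T[1,1],T[0,1])))
cv2.imwrite("pics/side10.png",cv2.resize(im[120:240,220:390],(800,565),interpolation=cv2.INTER_CUBIC)[...,::-1])
# stone & cursor on slot axis from side view: project gauge-frame predictions
def W(x,y,z): p=o+Rg@np.array([x,y]);return [p[0],p[1],z]
print(proj("side",[W(-.028,0,.018),W(.003,0,.018),W(.06,0,.02),W(.08,0,.068)]).round(1))
E
```

```text
t 25.15 tcp [ 0.6003 -0.3174  0.1238] gauge [ 0.0783 -0.0002] Fg [ 0.52 -0.37] Fz -0.11 w 0.498
[[ 0.994  0.106 -0.002]
 [ 0.106 -0.994  0.001]
 [-0.002 -0.001 -1.   ]] -83.89654899444079
[[303.5 193.6]
 [289.5 192.2]
 [264.  188.9]
 [254.3 170.5]]
```

View pics/side10.png

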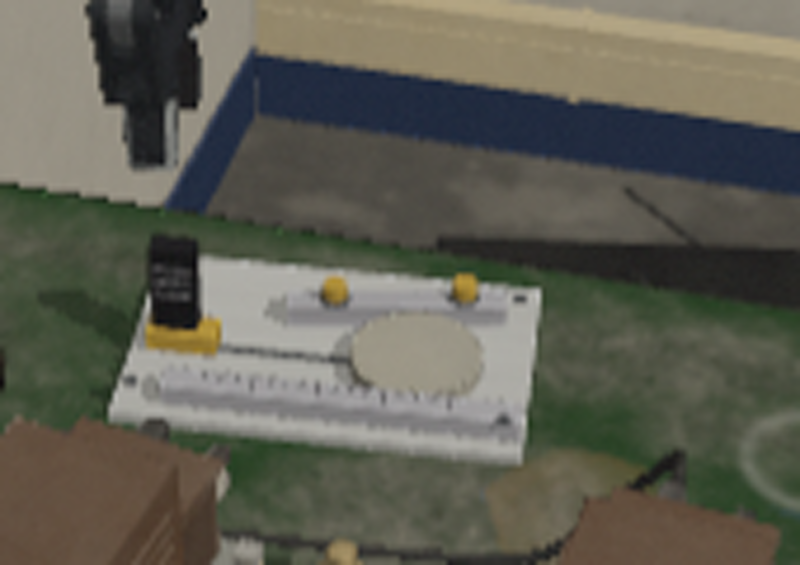

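>>> move_arm:
  deltas:
    - [[0,0,0],[0.015,0.002,-0.3],0]
    - [[0,0,0],[0.015,0.002,-0.6],0]
    - [[0,0,0],[0.015,0.002,-0.85],0]
    - [[0,0,0],[0.015,0.002,-0.9],0]
    - [[0,0,0],[0.015,0.002,-0.9],0]

```text
time: 25.78
tool_pos: [0.6029, -0.3173, 0.0346]
tcp_rot: [-3.137, -0.165, 0.0]
wrist_force: [0.5, -0.0, -0.3]
width: 0.498
```

```bash
python3 - <<'E'
from h import *
avg(3)
E
```

```text
t 25.93 tcp [ 0.6043 -0.3179  0.0362] gauge [ 0.0822 -0.0011] Fg [-0.12 -0.12] Fz 0.3 w 0.499
```

>>> move_arm:
  deltas:
    - [[0,0,0],[0,0,0],0.4]
    - [[0,0,0],[0,0,0],1]
    - [[0,0,0],[0,0,0],1]
    - [[0,0,0],[0,0,0],1]
    - [[0,0,0],[0,0,0],1]
  grip_force: 20

```text
time: 26.55
tool_pos: [0.6038, -0.3169, 0.0353]
tcp_rot: [-3.137, -0.165, -0.001]
wrist_force: [-1.4, 3.3, 6.0]
width: 0.133
```

```bash
python3 - <<'E'
from h import *
avg(3)
f=np.load("side5.npz")
# measure the stone's leading edge now from the top camera if visible
im,d=read_camera("top");cv2.imwrite("pics/top11.png",cv2.resize(im[130:275,270:390],None,fx=4,fy=4,interpolation=cv2.INTER_CUBIC)[...,::-1]);np.savez("top11.npz",im=im,d=d)
f=np.load("top0.npz");print("pixels unlike at start inside the bed:",(np.abs(im[150:250,295:365].astype(int)-f["im"][150:250,295:365]).sum(2)>60).mean())
E
```

```text
t 26.7 tcp [ 0.6038 -0.317   0.0353] gauge [ 0.0818 -0.0001] Fg [-0.93  3.18] Fz 5.62 w 0.135
pixels unlike at start inside the bed: 0.6907142857142857
```

>>> move_arm:
  deltas:
    - [[0,0,0],[0,0.009,0.007],1]
    - [[0,0,0],[0,0.009,0.007],1]

```text
time: 27.0
tool_pos: [0.6037, -0.3168, 0.0354]
tcp_rot: [3.136, 0.165, 0.001]
wrist_force: [0.2, -1.2, 2.7]
width: 0.133
```

```bash
python3 - <<'E'
from h import *
avg(4)
f=np.load("side10.npz") if 0 else None
im=cv2.imread("pics/side10.png")
# stone outline in side10 crop -> slot-axis leading edge at z=.018
hsv=cv2.cvtColor(im,cv2.COLOR_BGR2HSV);m=((hsv[...,1]>25)&(hsv[...,1]<75)&(hsv[...,2]>150)&(hsv[...,0]>12)&(hsv[...,0]<35)).astype(np.uint8);m[:300]=0;m[420:]=0;m[:,:330]=0;m[:,500:]=0
m=cv2.morphologyEx(m,cv2.MORPH_OPEN,np.ones((9,9),np.uint8))
c=max(cv2.findContours(m,0,1)[0],key=cv2.contourArea).reshape(-1,2)
uv=(c+.5)*[170/800,120/565]+[220,120]-.5
X=onz("side",uv,.018)[:,:2];g=(X-o)@Rg
print("stone extent gauge x",g[:,0].min(),g[:,0].max(),"y",g[:,1].min(),g[:,1].max(),len(g),"circle",cv2.minEnclosingCircle((g*1000).astype(np.float32)))
E
```

```text
t 27.2 tcp [ 0.6037 -0.3169  0.0354] gauge [ 0.0818 -0.    ] Fg [ 0.83 -1.7 ] Fz 1.94 w 0.14
stone extent gauge x -0.0674683865731771 -0.008486246270610955 y -0.02682063866829731 0.027746427537268727 328 circle ((-37.7340202331543, 1.0178312063217163), 29.96076202392578)
```

>>> move_arm:
  deltas:
    - [[0,0,0],[-0.03,-0.006,0.002],1]
    - [[0,0,0],[-0.08,-0.011,0.002],1]
    - [[0,0,0],[-0.14,-0.018,0.002],1]
    - [[0,0,0],[-0.2,-0.024,0.002],1]
    - [[0,0,0],[-0.26,-0.03,0.002],1]
    - [[0,0,0],[-0.32,-0.036,0.002],1]
    - [[0,0,0],[-0.38,-0.043,0.002],1]
    - [[0,0,0],[-0.43,-0.048,0.002],1]
    - [[0,0,0],[-0.48,-0.053,0.002],1]
    - [[0,0,0],[-0.5,-0.055,0.002],1]
    - [[0,0,0],[-0.5,-0.055,0.002],1]

```text
time: 28.58
tool_pos: [0.5528, -0.3222, 0.0354]
tcp_rot: [3.137, 0.165, -0.001]
wrist_force: [0.5, -5.1, 0.9]
width: 0.133
```

```bash
python3 - <<'E'
from h import *
im,d=avg(5)
cv2.imwrite("pics/side12.png",cv2.resize(im[150:230,230:350],(800,533),interpolation=cv2.INTER_CUBIC)[...,::-1])
E
```

```text
t 28.82 tcp [ 0.5528 -0.3222  0.0354] gauge [ 0.0306 -0.0001] Fg [ 0.06 -5.4 ] Fz 1.7 w 0.139
```

View pics/side12.png

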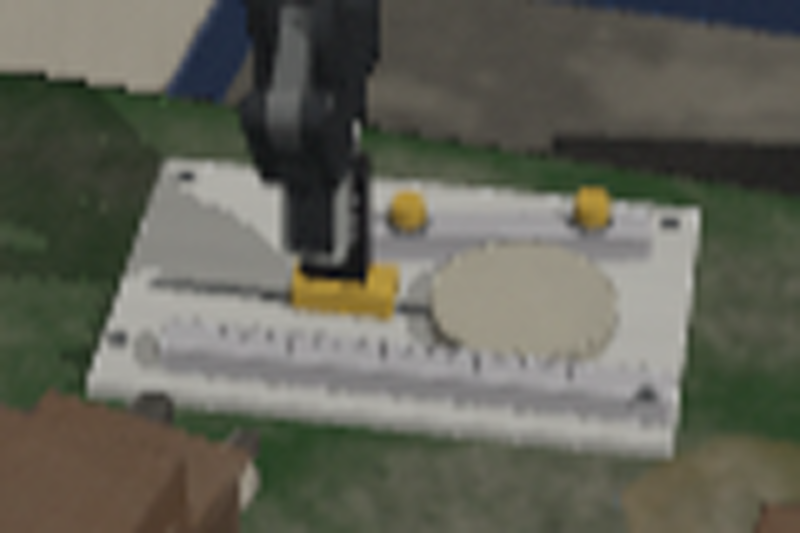

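>>> move_arm:
  deltas:
    - [[0,0,0],[0,-0.011,0],1]
    - [[0,0,0],[-0.03,-0.014,0],1]
    - [[0,0,0],[-0.06,-0.017,0],1]
    - [[0,0,0],[-0.07,-0.018,0],1]
    - [[0,0,0],[-0.07,-0.018,0],1]

```text
time: 29.45
tool_pos: [0.546, -0.3231, 0.0353]
tcp_rot: [-3.136, -0.165, 0.001]
wrist_force: [-0.2, 0.7, 5.1]
width: 0.135
```

```bash
python3 - <<'E'
from h import *
im,d=avg(6)
E
```

```text
t 29.75 tcp [ 0.546  -0.3231  0.0353] gauge [ 0.0237 -0.0002] Fg [-0.22  1.48] Fz 5.29 w 0.136
```

>>> move_arm:
  deltas:
    - [[0,0,0],[0,-0.002,0.006],1]
    - [[0,0,0],[-0.01,-0.004,0.006],1]
    - [[0,0,0],[-0.02,-0.005,0.006],1]
    - [[0,0,0],[-0.02,-0.005,0.006],1]

```text
time: 30.25
tool_pos: [0.5437, -0.3234, 0.0354]
tcp_rot: [-3.136, -0.164, 0.002]
wrist_force: [-0.3, 3.6, 1.1]
width: 0.137
```

```bash
python3 - <<'E'
from h import *
im,d=avg(6)
E
```

```text
t 30.55 tcp [ 0.5437 -0.3234  0.0354] gauge [ 0.0214 -0.0003] Fg [0.74 4.4 ] Fz 1.05 w 0.131
```

>>> move_arm:
  deltas:
    - [[0,0,0],[0,0.008,0],1]
    - [[0,0,0],[-0.01,0.007,0],1]
    - [[0,0,0],[-0.02,0.006,0],1]
    - [[0,0,0],[-0.02,0.006,0],1]

```text
time: 31.05
tool_pos: [0.5419, -0.3235, 0.0354]
tcp_rot: [-3.137, -0.165, 0.001]
wrist_force: [-0.4, 1.3, -4.9]
width: 0.134
```

```bash
python3 - <<'E'
from h import *
im,d=avg(6)
E
```

```text
t 31.35 tcp [ 0.542  -0.3235  0.0354] gauge [ 0.0196 -0.0002] Fg [0.65 0.79] Fz -5.62 w 0.135
```

>>> move_arm:
  deltas:
    - [[0,0,0],[0,0,-0.006],1]
    - [[0,0,0],[-0.01,-0.001,-0.006],1]
    - [[0,0,0],[-0.01,-0.001,-0.006],1]

```text
time: 31.72
tool_pos: [0.5415, -0.3236, 0.0354]
tcp_rot: [3.137, 0.165, 0.001]
wrist_force: [-0.1, 2.0, -4.7]
width: 0.138
```

```bash
cat >> h.py <<'E'
def prof(im,xs=np.arange(-20,16,1),y=0.006,z=.018):
    P=np.array([[*(o+Rg@np.array([x/1e3,y])),z] for x in xs]);uv=proj("side",P).astype(np.float32)
    v=cv2.remap(im,uv[:,0].reshape(1,-1),uv[:,1].reshape(1,-1),cv2.INTER_LINEAR)[0]
    print(" ".join(f"{x}:{a[0]},{a[1]},{a[2]}" for x,a in zip(xs,v)))
E
python3 - <<'E'
from h import *
im,d=avg(6);prof(im)
E
```

```text
t 32.02 tcp [ 0.5415 -0.3236  0.0354] gauge [ 0.0191 -0.0003] Fg [1.48 1.24] Fz -3.74 w 0.14
-20:157,152,136 -19:156,151,136 -18:156,151,136 -17:156,151,135 -16:156,151,135 -15:155,150,134 -14:155,150,134 -13:155,150,134 -12:155,149,133 -11:153,147,131 -10:151,145,130 -9:132,125,107 -8:115,106,86 -7:133,116,72 -6:158,132,62 -5:166,137,56 -4:161,132,54 -3:158,130,53 -2:159,130,53 -1:160,131,53 0:161,132,54 1:162,133,55 2:163,134,55 3:164,135,55 4:164,135,55 5:164,135,55 6:164,135,55 7:163,134,56 8:161,132,56 9:156,127,54 10:152,124,52 11:151,123,51 12:151,123,51 13:149,121,50 14:147,119,49 15:147,119,49
```

>>> move_arm:
  deltas:
    - [[0,0,0],[-0.004,0.001,-0.004],1]
    - [[0,0,0],[-0.004,0.001,-0.004],1]

```text
time: 32.28
tool_pos: [0.5415, -0.3236, 0.0354]
tcp_rot: [3.137, 0.165, 0.002]
wrist_force: [1.6, 1.3, -2.3]
width: 0.14
```

```bash
python3 - <<'E'
from h import *
im,d=avg(8);prof(im,np.arange(-13,0,1))
E
```

```text
t 32.67 tcp [ 0.5414 -0.3236  0.0354] gauge [ 0.0191 -0.0003] Fg [2.18 2.06] Fz -0.2 w 0.135
-13:155,150,134 -12:154,149,133 -11:152,147,131 -10:151,145,130 -9:132,126,108 -8:115,108,87 -7:133,117,74 -6:159,133,62 -5:166,137,56 -4:161,132,53 -3:158,130,52 -2:159,130,53 -1:160,131,54
```

>>> move_arm:
  deltas:
    - [[0,0,0],[-0.002,0.003,0],1]
    - [[0,0,0],[-0.002,0.003,0],1]

```text
time: 32.92
tool_pos: [0.5414, -0.3236, 0.0354]
tcp_rot: [3.136, 0.165, 0.002]
wrist_force: [3.8, 0.7, 0.7]
width: 0.135
```

```bash
python3 - <<'E'
from h import *
im,d=avg(8);prof(im,np.arange(-75,-60,1),0.0);prof(im,np.arange(-13,-3,1),0.0)
f=np.load("s9.npz");prof(f["im"],np.arange(-75,-60,1),0.0)
E
```

```text
t 33.33 tcp [ 0.5414 -0.3236  0.0354] gauge [ 0.0191 -0.0003] Fg [4.19 0.87] Fz 1.38 w 0.138
-75:175,174,168 -74:174,174,167 -73:174,173,167 -72:174,173,167 -71:174,174,167 -70:172,171,163 -69:167,165,156 -68:162,159,148 -67:157,153,140 -66:153,148,133 -65:153,148,133 -64:152,147,133 -63:152,147,133 -62:152,147,133 -61:152,148,134
-13:155,150,135 -12:155,149,134 -11:155,149,134 -10:155,150,134 -9:155,149,132 -8:150,137,104 -7:146,126,77 -6:159,135,68 -5:172,143,62 -4:175,146,60
-75:176,175,169 -74:176,175,169 -73:176,174,168 -72:176,175,168 -71:175,175,168 -70:173,172,165 -69:168,166,157 -68:164,160,150 -67:159,154,141 -66:155,150,135 -65:154,150,135 -64:154,150,135 -63:154,149,135 -62:154,149,135 -61:154,149,135
```

>>> move_arm:
  deltas:
    - [[0,0,0],[0.003,0.0003,0],1]
    - [[0,0,0],[0.003,0.0003,0],1]

```text
time: 33.58
tool_pos: [0.5414, -0.3236, 0.0354]
tcp_rot: [3.136, 0.165, 0.001]
wrist_force: [4.5, 0.2, 3.9]
width: 0.14
```

```bash
python3 - <<'E'
from h import *
im,d=avg(8)
E
```

```text
t 33.98 tcp [ 0.5414 -0.3235  0.0353] gauge [ 0.0191 -0.0002] Fg [ 3.98 -0.64] Fz 4.64 w 0.137
```

>>> move_arm:
  deltas:
    - [[0,0,0],[0.003,0.0003,0.005],1]
    - [[0,0,0],[0.004,0.0004,0.005],1]

```text
time: 34.22
tool_pos: [0.5414, -0.3235, 0.0354]
tcp_rot: [3.137, 0.165, 0.0]
wrist_force: [3.4, -1.7, 3.1]
width: 0.135
```

```bash
python3 - <<'E'
from h import *
im,d=avg(3)
E
```

```text
t 34.38 tcp [ 0.5414 -0.3235  0.0354] gauge [ 0.019  -0.0002] Fg [ 3.07 -2.85] Fz 2.97 w 0.132
```

>>> move_arm:
  deltas:
    - [[0,0,0],[0.003,-0.004,0.003],1]
    - [[0,0,0],[0.004,-0.004,0.003],1]

```text
time: 34.62
tool_pos: [0.5414, -0.3235, 0.0354]
tcp_rot: [-3.137, -0.165, 0.001]
wrist_force: [2.3, -3.1, 2.0]
width: 0.134
```

```bash
python3 - <<'E'
from h import *
im,d=avg(3)
E
```

```text
t 34.77 tcp [ 0.5414 -0.3235  0.0353] gauge [ 0.0191 -0.0002] Fg [ 1.92 -3.14] Fz 1.3 w 0.134
```

>>> move_arm:
  deltas:
    - [[0,0,0],[0.003,-0.004,0.001],1]
    - [[0,0,0],[0.004,-0.005,0.001],1]

```text
time: 35.02
tool_pos: [0.5414, -0.3235, 0.0354]
tcp_rot: [-3.136, -0.165, 0.002]
wrist_force: [1.2, -1.3, 1.7]
width: 0.136
```

```bash
python3 - <<'E'
from h import *
im,d=avg(2)
E
```

```text
t 35.12 tcp [ 0.5414 -0.3235  0.0354] gauge [ 0.0191 -0.0002] Fg [ 0.29 -0.83] Fz 1.77 w 0.136
```

Load is nearly zero and the cursor hasn't moved; release now.

>>> move_arm:
  deltas:
    - [[0,0,0],[0,0,0],0.5]
    - [[0,0,0],[0,0,0],0.1]
    - [[0,0,0],[0,0,0],0.1]
    - [[0,0,0],[0,0,0],0.1]

```text
time: 35.62
tool_pos: [0.542, -0.3238, 0.0356]
tcp_rot: [-3.137, -0.165, 0.001]
wrist_force: [-0.0, -0.3, -0.1]
width: 0.451
```

>>> move_arm:
  deltas:
    - [[0,0,0],[0,0,0.1],0.1]
    - [[0,0,0],[0,0,0.4],0.1]
    - [[0,0,0],[0,0,0.8],0.1]
    - [[0,0,0],[0,0,1],0.1]
    - [[0,0,0],[0,0,1],0.1]

```text
time: 36.25
tool_pos: [0.5436, -0.3249, 0.1383]
tcp_rot: [3.134, 0.164, 0.006]
wrist_force: [-0.6, -0.7, 0.3]
width: 0.454
```

```bash
python3 - <<'E'
from h import *
im,d=avg(4)
prof(im,np.arange(-75,-60,1),0.0);prof(im,np.arange(-13,-3,1),0.0);prof(im,np.arange(-13,-3,1),0.006)
a=np.load("side0.npz")["im"]
for n,b in dict(weight=(280,228,305,255),tape=(192,185,224,210),fitting=(190,222,212,238)).items():
    x0,y0,x1,y1=b;print(n,np.abs(im[y0:y1,x0:x1].astype(int)-a[y0:y1,x0:x1]).mean().round(2))
E
```

```text
t 36.45 tcp [ 0.5409 -0.3232  0.1336] gauge [0.0187 0.0002] Fg [-0.33  0.18] Fz -0.42 w 0.448
-75:174,173,167 -74:174,173,167 -73:174,173,167 -72:174,173,167 -71:173,173,167 -70:171,170,163 -69:167,164,156 -68:162,158,148 -67:157,152,140 -66:152,148,133 -65:152,147,133 -64:151,147,133 -63:151,147,133 -62:151,147,132 -61:152,147,133
-13:155,150,135 -12:155,149,134 -11:155,149,134 -10:154,149,133 -9:154,148,130 -8:148,136,105 -7:145,126,81 -6:158,134,71 -5:172,143,63 -4:175,145,61
-13:155,150,134 -12:155,149,134 -11:152,147,132 -10:150,145,130 -9:132,125,108 -8:115,107,87 -7:133,117,74 -6:158,132,63 -5:165,136,56 -4:160,131,53
weight 2.55
tape 2.24
fitting 3.2
```

```bash
python3 -c "
from workcell import order;print(order.finish_job())"
```

```text
the job is handed in; nothing more can be done
None
```

The stone is wedged in the taper gauge with the cursor against it, and the job was handed in at about 36 s with the arm clear of everything.

- **Stone:** I set it down in the mouth and pushed it from behind until the push force reached about 10 N. It stopped at gauge x of about -38 mm, just outside the -37 mm edge of the range you gave. My reading of the jaw's screws pointed to about -40 mm.
- **Cursor:** I slid it up until it stopped moving and the force rose. I then eased the load back to about 0.3 N before opening the fingers.
- **Last camera check:** After release, the stone's rear edge and the place where stone and cursor meet looked the same as before. The weight, tape and fitting looked unmoved.

**What went less cleanly:**
- The force reading reached about 4.2 N for roughly a second at the cursor. Allowing for the cursor's own friction, that is about 3 N on the stone, right at the limit. The stone did not move.
- At the start of the push there was a drag with an upward force of about 3 N. It went away when I raised the tool, and I never pinned down the cause.
- The camera resolves only about 2 mm at the gauge, so the contact between cursor and stone rests mainly on the force readings.
- Predicting the contact point from the arm's position was about 4 mm off from where it happened.

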